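# Draw the bedside vent flap shut with the hook pole

### The arm

A 6-joint arm with a two-finger parallel gripper is mounted at the origin on the work surface. World frame = base frame: x ahead of the robot, y to its left, z up, the work surface at z = 0. Lengths are in m, angles in rad, forces in N, time in s.
With the tool pointing down it reaches from about 0.35 to 0.975 m from the base axis. Payload 4.9 kg.
Tool frame: the origin (TCP) lies at the very end of the fingers, on their centre line; the grasp point (between the pads) lies 19 mm behind it (manip.grasp_offset is the distance from the TCP to the grasp point, in m); z points along the fingers, y is the line along which they close (so a half turn about z gives the same grasp; the last joint's range is limited). The gripper opens to 85 mm and grips with 20 to 120 N. Pads are 22 mm wide; open, the fingers measure 114 mm over their backs; the gripper's body (76 mm by 85 mm) begins 54 mm behind the grasp point. The pads swing forward as they close: fully open they stand 13 mm farther back than shut.
Start: joints at [-1.237, 0.053, 1.613, -0, 1.476, -0.119], TCP at [0.273, -0.562, 0.206] pointing down, gripper open.
Joint ranges: [-3.01, 3.01], [-1.01, 2.22], [0.06, 2.58], [-1.02, 4.17], [0.09, 2.62], [-3.14, 3.14]. Speed limits (rad/s): [2.57, 2.57, 3.14, 3.14, 3.14, 3.14].

### API

Orientations are given as a unit quaternion [w, x, y, z].
In Python, from plant import manip, eyes, job_done, models gives the robot as it stands.
- The arm moves only by the tool servo_tool, never from a script. Its argument "motion" is one flat list of numbers, 5 for each row, row after row: the opening, from -1 (shut) to 1 (fully open), then the shift along the tool's x, y, z normalised to -1 to 1, where 1 is 120 mm, then the turn about the tool's z normalised to -1 to 1, where 1 is 45 degrees. A call has 1 to 5 rows; each row is the pose to reach, as a shift and turn from the pose commanded when the call began, along the tool's axes at that moment; what a row does not reach only later rows make up. A row lasts 1/8 s, in which the tool goes at most 62.5 mm and 10.7 degrees, less where a joint would pass 70% of its speed; a pose out of reach is approached as far as the arm can. A call with a number of a shift or a turn outside -1 to 1 is refused whole. A call with a gripper value outside its range is refused whole. The fingers move at their own pace and stop on an object; the grip force is fixed at half the most. Time passes only in rows, so rows that repeat a pose let the fingers close. It gives the time, the measured TCP pose, the force, the opening and the grip force at its end, in the units of the state.
- manip.state(): the state, without advancing time (a new reading comes with each control period).
- eyes.grab_frame(name): name is "side" or "top"; returns (picture, depth): 480x640x3 uint8, red, green, blue; 480x640 float32, m along the optical axis (not along the pixel's ray), 0 where there is no reading.
- eyes.camera_params(name): a dict with "fov_y" (degrees; the focal length in pixels is half the picture's height over the tangent of half this angle, whatever the lens; pixels are square), "cx", "cy" (the principal point, pixels), "pose" (4x4, takes a point from camera to world coordinates). Camera axes: x right, y up, looking along -z (the intrinsics and any distortion apply to the point x, -y, -z); pixel columns grow to the right and rows downward; lengths in m; the calibration is good to about 2 mm. A picture is of the moment at which its call begins. camera_params takes no time and is no camera call.
- job_done(): hands the job in; it is judged then, once.
Trained networks look in the newest picture that a camera, given by its name, has taken for a name from the list of things; names that differ only in an ending like _2 or _b are one class to them, and where a whole thing is asked for, a point or a joint stands for the part that bears it (a point fixed in the world has none). Each returns a list of dicts, best first, with "p" (0 to 1); they miss things now and then, are a little off and sometimes report something else, mostly with a low value. They report only what shows in the picture. A call takes as long as a camera call.
- models.regions_of(camera, label): "mask" (480x640 bool, what is visible of it) and "pixel" ([column, row] in pixels, amid what is visible of it).
The state is a dict: "time": time; "joint_pos": joint angles; "joint_vel": joint speeds; "joint_efforts": joint torques, N m; "tool_pos": TCP position; "tool_rot": TCP orientation; "contact_force": force on the tool from outside, world axes, zero at the start; "ft_torque": the same for the moment, N m; "gripper_width": opening from 0.0 (shut) to 1.0 (fully open); "grasp_force": force on a finger pad.
Only numpy, scipy, OpenCV 4.12 (cv2) and the standard library are available. Lean on these libraries where they do the work, as an engineer would, in place of code of your own. Each camera call takes 0.05 s, during which the arm holds its last target. There are 200 camera calls.

### The job

The air vent flap in the cane-faced bedside screen is tipped back open. Take the hook pole from its rest, pass its hook through the brass ring eye on top of the flap and draw the flap fully shut without slamming it or touching it with the robot itself. Then unhook the pole and lay it back across both bars of its rest, leaving the flap shut and the tissue box, clock and dish where they stand.

Things in the scene. Friction and masses are not known exactly. Their poses are not given: they have to be found in the camera images.
- pole_grip (a point): centre of the black rubber grip of the hook pole (90 mm long, 22 x 22 mm section). The pole is a 14 x 14 mm square brass rod, 365 mm long, about 0.16 kg, balanced about at the grip, lying level; this point is the middle of the rod. x points along the rod to the hook end, z up, y to the side where the hook finger points. It lies 52 mm above the table, across the two bars of its rest
- hook (a point): middle of the hook finger: a straight round steel finger 8 mm thick that leaves the hook end of the pole at a right angle, sideways along the pole's y, level with the rod. It reaches 62 mm out from the rod's side and ends in a 12 mm ball. This point lies 175 mm along the pole's x and 37 mm along its y from pole_grip; the ball's end is 38 mm further along y. Same axes as pole_grip
- ring (a point): centre of the brass ring eye that stands on the middle of the flap's top edge: bore 32 mm, 48 mm over all, 8 mm thick. The axis of the bore is y (level, along the hinge), so the hook finger enters sideways, and the ring can turn about it. z points from the hinge to the ring (up when shut), x away from the robot. The flap's wooden top edge (312 mm wide) is 30 mm below this centre along z
- hinge (a point): middle of the flap's hinge line, on the fixed screen, 115 mm above the table. y is the hinge line (to the robot's left), x points away from the robot at right angles to the screen. The ring centre is 185 mm from here, straight above when shut. The screen is 360 mm wide; its two side posts, 170 mm to either side of here, end 250 mm above the table; an outlet housing 95 mm high stands behind it
- flap (a joint): how far the flap is tipped back, away from the robot: 0 is shut (upright, flush with the screen, at a firm stop), 0.8 rad is the far stop. It starts open by 0.4 to 0.65 rad. A stiff hinge keeps it where it is left; it takes about 2 N at the ring to move it
- rest: fixed dark wood pole rest, origin at the centre of its underside, on the table; x along the pole. Two crossbars 20 mm thick and 130 mm long (along y) at 100 mm either way along x, flat tops 45 mm above the table, with a 14 mm high stub at each end that leaves 110 mm between; between the bars only an 8 mm base board, 90 mm wide
- tissue_box: black tissue box, 120 x 120 x 130 mm high (tissue up to 160 mm), loose, origin under its centre
- clock: round white desk clock, 110 mm across, 115 mm high, 50 mm deep, loose, origin under its centre
- dish: dark round dish, 120 mm across, 18 mm high, loose, origin under its centre

How it is judged:
By the outcome, as a careful person would: the job done as asked, in the order asked, and still so for the second after the job is handed in, with the robot touching nothing.
It also fails if it takes over 56 s, if anything falls off the work surface, if the arm or the gripper's body presses on something with over 40 N, if the wrist force passes 120 N, or if a joint passes its speed limit or range.

## Working session

There is one attempt and no reset: what is moved stays moved. The work goes in short steps, Python scripts to look and compute and a tool call to move; the robot and the scene stay as the last step left them, time stands still between calls to the robot, and variables do not carry over. Pictures are saved under pics/ and viewed, at most 10 in all, crops included, and the job is handed in when it is done.

Besides the shell and the picture viewer there is one more tool, called after "Request:" by a JSON object that holds its "method" and its "body", one argument or row to a line. servo_tool: Moves the arm, as the interface text tells. Its arguments: {"type":"object","properties":{"motion":{"type":"array","items":{"type":"number","minimum":-1,"maximum":1}}},"required":["motion"]}

```bash
mkdir -p pics; ls; cat > h.py <<'E'
from plant import manip, eyes, job_done, models
import numpy as np, cv2
def deproj(cam, depth, uv):
    p=eyes.camera_params(cam); f=240/np.tan(np.radians(p["fov_y"])/2)
    uv=np.atleast_2d(uv); d=depth[uv[:,1].astype(int),uv[:,0].astype(int)]
    P=np.c_[(uv[:,0]-p["cx"])/f*d, -(uv[:,1]-p["cy"])/f*d, -d, np.ones(len(d))]
    return (P@np.array(p["pose"]).T)[d>0,:3]
def cloud(cam,depth,mask):
    v,u=np.nonzero(mask); return deproj(cam,depth,np.c_[u,v])
E
python3 - <<'E'
from h import *
s=manip.state(); print(s["time"],s["tool_pos"],s["tool_rot"],manip.grasp_offset)
for c in ("side","top"):
    print(c,{k:(np.round(v,3).tolist() if k=="pose" else v) for k,v in eyes.camera_params(c).items()})
    im,d=eyes.grab_frame(c); cv2.imwrite(f"pics/{c}0.png",im[...,::-1]); np.save(c+"d.npy",d)
    for l in ("pole_grip","hook","ring","flap","rest","tissue_box","clock","dish"):
        for r in models.regions_of(c,l)[:2]:
            if r["p"]<.2: continue
            P=cloud(c,d,r["mask"])
            if len(P)==0: continue
            print(c,l,round(r["p"],2),np.round(r["pixel"]),len(P),"med",np.median(P,0).round(3),"lo",np.percentile(P,3,axis=0).round(3),"hi",np.percentile(P,97,axis=0).round(3))
E
```

```text
pics
0.0 [ 0.27320992 -0.56136252  0.20504712] [-1.02519687e-03  9.74484746e-01  2.24451371e-01 -1.06470695e-04] 0.0187
side {'fov_y': 47.892389744532984, 'cx': 315.90085768055684, 'cy': 238.99904574608024, 'pose': [[-0.558, 0.662, -0.501, -0.158], [-0.83, -0.432, 0.353, 0.53], [0.017, 0.613, 0.79, 1.265], [0.0, 0.0, 0.0, 1.0]]}
side pole_grip 0.51 [458. 260.] 246 med [ 0.327 -0.287  0.058] lo [ 0.283 -0.338  0.046] hi [ 0.648 -0.273  0.064]
side hook 0.66 [456. 259.] 223 med [ 0.33  -0.289  0.058] lo [ 0.284 -0.338  0.046] hi [ 0.647 -0.275  0.064]
side ring 0.81 [299. 206.] 5817 med [0.652 0.028 0.19 ] lo [ 0.598 -0.122  0.126] hi [0.708 0.167 0.247]
side flap 0.89 [297. 203.] 5781 med [0.652 0.031 0.191] lo [ 0.597 -0.12   0.128] hi [0.703 0.169 0.246]
side rest 0.8 [406. 223.] 617 med [ 0.533 -0.295  0.03 ] lo [ 0.337 -0.359 -0.   ] hi [ 0.574 -0.258  0.062]
side rest 0.54 [456. 260.] 250 med [ 0.33  -0.287  0.058] lo [ 0.283 -0.335  0.047] hi [ 0.647 -0.273  0.064]
side tissue_box 0.79 [255. 320.] 3442 med [0.436 0.275 0.129] lo [0.403 0.214 0.016] hi [0.517 0.328 0.137]
side cl
[... 565 characters left out ...]
 -0.309  0.058] lo [ 0.297 -0.338  0.045] hi [ 0.646 -0.283  0.065]
top ring 0.93 [327. 168.] 7700 med [0.653 0.022 0.192] lo [ 0.598 -0.125  0.129] hi [0.704 0.164 0.244]
top flap 0.59 [323. 165.] 7629 med [0.652 0.022 0.192] lo [ 0.597 -0.125  0.129] hi [0.702 0.164 0.244]
top rest 0.97 [450. 256.] 2886 med [ 0.458 -0.302  0.009] lo [ 0.347 -0.374  0.003] hi [ 0.567 -0.252  0.057]
top tissue_box 0.69 [221. 255.] 3105 med [0.463 0.254 0.128] lo [0.407 0.201 0.024] hi [0.519 0.318 0.133]
top clock 0.97 [166. 281.] 847 med [0.391 0.388 0.102] lo [0.366 0.35  0.002] hi [0.416 0.442 0.115]
top dish 0.95 [338. 261.] 1699 med [ 0.443 -0.012  0.005] lo [ 0.392 -0.063 -0.   ] hi [0.494 0.04  0.018]
```

View pics/top0.png

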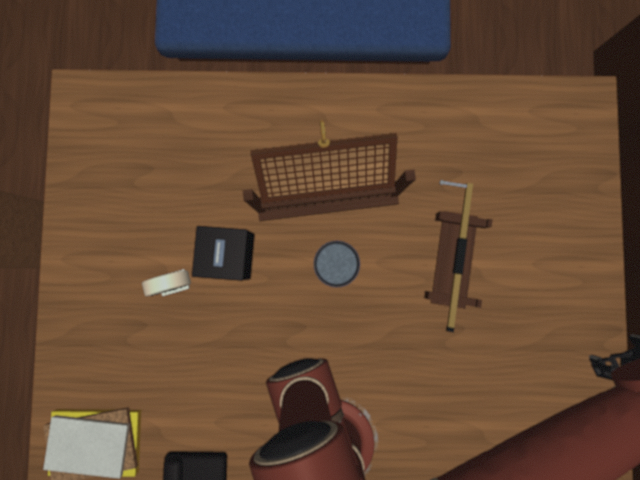

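View pics/side0.png

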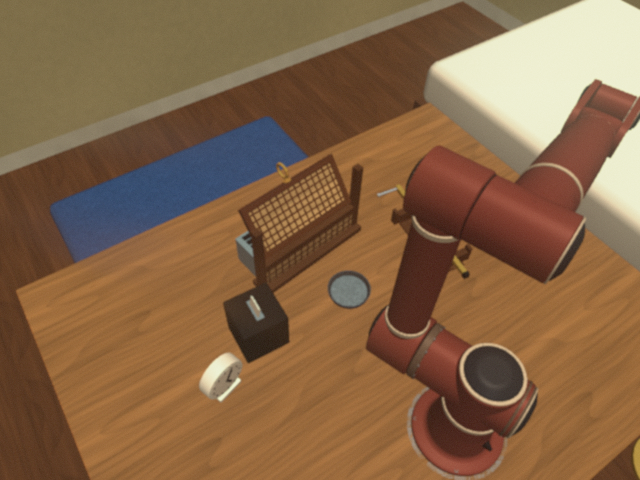

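```bash
python3 - <<'E'
from h import *
d=np.load("topd.npy")
v,u=np.mgrid[0:480,0:640]; P=deproj("top",d,np.c_[u.ravel(),v.ravel()])
def box(x0,x1,y0,y1,z0,z1): 
    return P[(P[:,0]>x0)&(P[:,0]<x1)&(P[:,1]>y0)&(P[:,1]<y1)&(P[:,2]>z0)&(P[:,2]<z1)]
# rod
R=box(.27,.67,-.40,-.22,.05,.08)
for a in np.arange(.27,.68,.02):
    q=R[(R[:,0]>=a)&(R[:,0]<a+.02)]
    if len(q): print(round(a,2),len(q),q[:,1].min().round(3),np.median(q[:,1]).round(3),q[:,1].max().round(3),q[:,2].max().round(3))
# flap plane and ring
F=box(.55,.85,-.16,.2,.12,.32)
print("ring candidates", F[F[:,2]>.255].round(3)[::4].tolist()[:25])
for y0 in (-.1,.1):
    q=F[(abs(F[:,1]-y0)<.03)]; print(y0,np.polyfit(q[:,2],q[:,0],1),q.max(0))
S=box(.5,.7,-.25,.25,.2,.27); 
print("posts",[ (q.min(0).round(3),q.max(0).round(3)) for q in (S[S[:,1]<-.13],S[S[:,1]>.17]) if len(q)])
E
```

```text
0.27 27 -0.295 -0.287 -0.278 0.064
0.29 60 -0.297 -0.287 -0.28 0.062
0.31 57 -0.3 -0.291 -0.284 0.063
0.33 76 -0.364 -0.297 -0.286 0.064
0.35 106 -0.364 -0.296 -0.233 0.063
0.37 74 -0.308 -0.298 -0.235 0.063
0.39 53 -0.312 -0.303 -0.296 0.064
0.41 66 -0.317 -0.305 -0.296 0.066
0.43 83 -0.32 -0.306 -0.296 0.068
0.45 89 -0.323 -0.31 -0.299 0.068
0.47 84 -0.326 -0.314 -0.302 0.068
0.49 78 -0.328 -0.316 -0.306 0.068
0.51 55 -0.329 -0.32 -0.313 0.062
0.53 85 -0.391 -0.327 -0.315 0.063
0.55 98 -0.392 -0.324 -0.261 0.063
0.57 62 -0.337 -0.327 -0.263 0.062
0.59 52 -0.34 -0.332 -0.324 0.065
0.61 53 -0.344 -0.335 -0.328 0.064
0.63 125 -0.345 -0.314 -0.264 0.063
0.65 5 -0.274 -0.27 -0.266 0.058
ring candidates [[0.733, 0.031, 0.273], [0.727, 0.033, 0.279], [0.723, 0.031, 0.285], [0.722, 0.031, 0.284], [0.719, 0.031, 0.287], [0.716, 0.031, 0.288], [0.715, 0.027, 0.286], [0.713, 0.027, 0.287], [0.711, 0.027, 0.287], [0.709, 0.027, 0.286], [0.706, 0.027, 0.288], [0.705, 0.026, 0.285], [0.703, 0.026, 0.286], [0.702, 0.026, 0.283], [0.699, 0.026, 0.283], [0.698, 0.024, 0.281], [0.696, 0.024, 0.281], [0.694, 0.024, 0.279], [0.693, 0.024, 0.277], [0.691, 0.024, 0.277], [0.69, 0.024, 0.271], [0.689, 0.024, 0.268]]
-0.1 [0.74763031 0.52515044] [ 0.71958266 -0.07004083  0.24792027]
0.1 [0.74744573 0.49879686] [0.6937317  0.12986808 0.24658273]
posts [(array([ 0.614, -0.166,  0.201]), array([ 0.694, -0.13 ,  0.253])), (array([0.569, 0.17 , 0.201]), array([0.678, 0.193, 0.254]))]
```

The top view shows the pole at right, with its grip at about (460,255) and its hook at (455,184) pointing left. The flap is tipped back with its ring at (323,130), and the side view agrees. From the depth, the flap is about 0.64 rad open and the screen is yawed about +7.5°. Next I'll refine the pole and rest poses.

```bash
cat >> h.py <<'E'
def plan(x,y,z,yaw_deg):
    """target grasp point and tool-x yaw -> motion units (shift xyz /0.12, turn /45)"""
    from scipy.spatial.transform import Rotation as Ro
    s=manip.state(); q=s["tool_rot"]; R=Ro.from_quat([q[1],q[2],q[3],q[0]]).as_matrix()
    g=np.array([x,y,z])-[0,0,manip.grasp_offset]-s["tool_pos"]
    cur=np.degrees(np.arctan2(R[1,0],R[0,0]))
    print("t",round(s["time"],2),"grasp",(s["tool_pos"]+R[:,2]*manip.grasp_offset*-1).round(4),"yaw",cur.round(2),"tilt",R[2].round(3),"F",np.round(s["contact_force"],1),"w",round(s["gripper_width"],3),
      "-> units",(R.T@g/.12).round(3),"turn",round((cur-yaw_deg)/45,3))
E
python3 - <<'E'
from h import *
d=np.load("topd.npy")
v,u=np.mgrid[0:480,0:640]; P=deproj("top",d,np.c_[u.ravel(),v.ravel()])
R=P[(P[:,0]>.26)&(P[:,0]<.68)&(abs(P[:,1]+.311+.15*(P[:,0]-.46))<.014)&(P[:,2]>.052)&(P[:,2]<.08)]
a=np.polyfit(R[:,0],R[:,1],1); yaw=np.arctan(a[0]); ex=np.array([np.cos(yaw),np.sin(yaw)]); ey=np.array([-ex[1],ex[0]])
c0=np.array([.46,np.polyval(a,.46)]); s=(R[:,:2]-c0)@ex
G=R[R[:,2]>.0655]; g=(G[:,:2]-c0)@ex
print("yaw",np.degrees(yaw),"c0",c0,"rod ext",s.min(),s.max(),"grip ext",g.min(),g.max(),np.median((G[:,:2]-c0)@ey))
Q=P[(P[:,2]>.04)&(P[:,2]<.07)&(abs(P[:,0]-.645)<.03)&(abs(P[:,1]+.29)<.035)]; f=(Q[:,:2]-c0)
m=(f@ey>.015); print("finger along",np.median((f@ex)[m]),"ball",(f@ey).max())
im=cv2.imread("pics/top0.png"); 
B=P[(P[:,2]>.052)&(P[:,2]<.066)&(P[:,0]>.3)&(P[:,0]<.62)&(P[:,1]<-.2)&(P[:,1]>-.43)]
e=(B[:,:2]-c0); r=abs(e@ey)>.03
for sx in(-1,1):
  for sy in(-1,1):
    k=r&(e@ex*sx>0)&(e@ey*sy>0); k&=abs(e@ex)<.13
    print("stub",sx,sy,k.sum(),B[k].mean(0).round(3))
tx=np.array([1.,0])
plan(*(c0+ex*0),.12,np.degrees(yaw))
E
```

```text
yaw -8.192651375658393 c0 [ 0.46       -0.31130629] rod ext -0.18030637313907363 0.18761288668539136 grip ext -0.0375588218309876 0.04796440711643627 0.0014874148313308202
finger along 0.1797315786713523 ball 0.07317609492068215
stub -1 -1 42 [ 0.35  -0.357  0.058]
stub -1 1 38 [ 0.368 -0.239  0.057]
stub 1 -1 41 [ 0.547 -0.387  0.058]
stub 1 1 39 [ 0.565 -0.267  0.058]
t 0.9 grasp [ 0.2734 -0.562   0.225 ] yaw 25.95 tilt [-0.  0. -1.] F [ 0.4 -0.7  0. ] w 0.998 -> units [ 2.312 -1.198  0.875] turn 0.759
```

Request:
{"method": "servo_tool", "body": {
  "motion": [1,0.25,-0.13,0,0.19,1,0.5,-0.26,0,0.38,1,0.75,-0.39,0,0.57,1,1,-0.52,0,0.76,1,1,-0.52,0,0.76]
}}

```text
time: 1.52
tool_pos: [0.3551, -0.452, 0.2065]
tool_rot: [0.0, 0.998, -0.07, 0.0]
contact_force: [0.1, -1.1, -0.1]
gripper_width: 0.999
grasp_force: 0.0
```

```bash
python3 -c "
from h import *
plan(.464,-.312,.12,-8.2)"
```

```text
t 1.52 grasp [ 0.3551 -0.452   0.2252] yaw -8.07 tilt [ 0.  0. -1.] F [ 0.1 -1.1 -0.1] w 0.999 -> units [ 0.734 -1.283  0.877] turn 0.003
```

Request:
{"method": "servo_tool", "body": {
  "motion": [1,0.2,-0.3,0.1,0,1,0.4,-0.6,0.2,0,1,0.6,-0.85,0.3,0,1,0.73,-1,0.4,0,1,0.73,-1,0.5,0]
}}

```text
time: 2.15
tool_pos: [0.4585, -0.3472, 0.1459]
tool_rot: [0.0, 0.998, -0.071, -0.0]
contact_force: [0.1, 0.2, -0.6]
gripper_width: 0.998
grasp_force: 0.0
```

```bash
python3 -c "
from h import *
plan(.464,-.312,.052,-8.2)"
```

```text
t 2.15 grasp [ 0.4585 -0.3471  0.1646] yaw -8.09 tilt [-0.     0.001 -1.   ] F [ 0.1  0.2 -0.6] w 0.998 -> units [ 0.004 -0.297  0.938] turn 0.002
```

Request:
{"method": "servo_tool", "body": {
  "motion": [1,0,-0.3,0.2,0,1,0,-0.3,0.5,0,1,0,-0.3,0.75,0,1,0,-0.3,0.94,0,1,0,-0.3,0.94,0]
}}

```text
time: 2.78
tool_pos: [0.4608, -0.3114, 0.0311]
tool_rot: [-0.001, 0.997, -0.072, -0.002]
contact_force: [-0.6, 0.1, -0.6]
gripper_width: 1.0
grasp_force: 0.0
```

Request:
{"method": "servo_tool", "body": {
  "motion": [-1,0,0,0,0,-1,0,0,0,0,-1,0,0,0,0,-1,0,0,0,0,-1,0,0,0,0]
}}

```text
time: 3.4
tool_pos: [0.4637, -0.3121, 0.0347]
tool_rot: [0.001, 0.997, -0.072, 0.001]
contact_force: [-1.6, 0.7, 5.3]
gripper_width: 0.227
grasp_force: 58.7
```

```bash
python3 -c "
from h import *
plan(.464,-.312,.052,-8.2)"
```

```text
t 3.4 grasp [ 0.4637 -0.3121  0.0534] yaw -8.24 tilt [ 0.001  0.001 -1.   ] F [-1.6  0.7  5.3] w 0.227 -> units [ 0.002 -0.001  0.011] turn -0.001
```

Request:
{"method": "servo_tool", "body": {
  "motion": [-1,0,0,-0.15,0,-1,0,0,-0.4,0,-1,0,0,-0.7,0,-1,0,0,-1,0,-1,0,0,-1,0]
}}

```text
time: 4.03
tool_pos: [0.4649, -0.3131, 0.1578]
tool_rot: [0.002, 0.997, -0.072, 0.003]
contact_force: [0.5, -0.0, -0.9]
gripper_width: 0.224
grasp_force: 58.9
```

Request:
{"method": "servo_tool", "body": {
  "motion": [-1,0,-0.05,-0.3,-0.05,-1,0,-0.15,-0.6,-0.1,-1,0.05,-0.25,-0.9,-0.2,-1,0.05,-0.4,-1,-0.3,-1,0.05,-0.4,-1,-0.35]
}}

```text
time: 4.65
tool_pos: [0.4762, -0.2639, 0.2734]
tool_rot: [-0.0, 0.998, 0.067, 0.0]
contact_force: [-0.3, -0.7, -2.7]
gripper_width: 0.224
grasp_force: 59.1
```

```bash
python3 -c "
from h import *
plan(.549,-.096,.33,7.5)"
```

```text
t 4.65 grasp [ 0.4762 -0.2639  0.2921] yaw 7.66 tilt [ 0. -0. -1.] F [-0.3 -0.7 -2.7] w 0.224 -> units [ 0.788 -1.306 -0.315] turn 0.004
```

Request:
{"method": "servo_tool", "body": {
  "motion": [-1,0.15,-0.1,-0.32,0,-1,0.35,-0.35,-0.32,0,-1,0.55,-0.65,-0.32,0,-1,0.75,-0.9,-0.32,0,-1,0.79,-1,-0.32,0]
}}

```text
time: 5.28
tool_pos: [0.5542, -0.1317, 0.3095]
tool_rot: [-0.001, 0.998, 0.067, -0.002]
contact_force: [0.9, 0.1, -2.0]
gripper_width: 0.22
grasp_force: 59.1
```

Request:
{"method": "servo_tool", "body": {
  "motion": [-1,0,-0.15,0,0,-1,0,-0.3,0,0,-1,0,-0.3,0,0]
}}

```text
time: 5.65
tool_pos: [0.5492, -0.0972, 0.3121]
tool_rot: [0.0, 0.998, 0.066, 0.0]
contact_force: [-0.3, -0.3, -1.0]
gripper_width: 0.222
grasp_force: 59.1
```

```bash
cat > look.py <<'E'
from h import *
import sys
plan(.549,-.096,.33,7.5)
n=sys.argv[1]
for c in ("top","side"):
    im,d=eyes.grab_frame(c); np.save(c+n+".npy",d); cv2.imwrite(f"pics/{c}{n}f.png",im[...,::-1])
t=cv2.imread(f"pics/top{n}f.png")[70:230,220:430]; s=cv2.imread(f"pics/side{n}f.png")[110:270,220:430]
cv2.imwrite(f"pics/c{n}.png",np.vstack([cv2.resize(a,None,fx=1.85*2*.99,fy=1.85,interpolation=2) if 0 else cv2.resize(a,(393,300),interpolation=2) for a in (t,s)]))
E
python3 look.py 1
```

```text
t 5.65 grasp [ 0.5491 -0.0971  0.3308] yaw 7.55 tilt [ 0.  0. -1.] F [-0.3 -0.3 -1. ] w 0.222 -> units [-0.    -0.01   0.007] turn 0.001
```

View pics/c1.png

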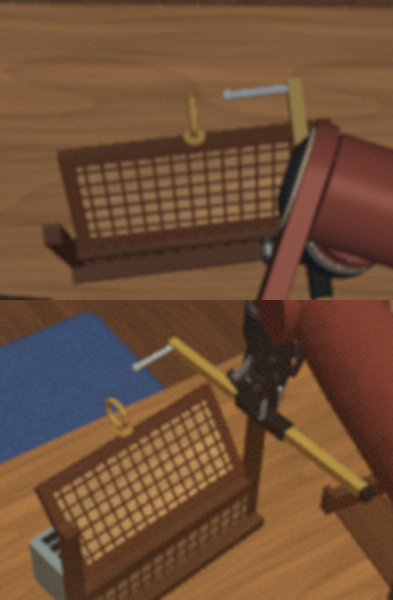

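The crop shows the hook finger to the right of the ring and above it: ball at (227,95), ring at (193,110) in the upper half. I'll measure both from depth.

```bash
cat > meas.py <<'E'
from h import *
import sys
n=sys.argv[1]; yaw=np.radians(7.5); ex=np.array([np.cos(yaw),np.sin(yaw)]); ey=np.array([-ex[1],ex[0]])
s=manip.state(); g=np.array(s["tool_pos"])+[0,0,.0187]
for c in("top","side"):
    d=np.load(c+n+".npy"); v,u=np.mgrid[0:480,0:640]; P=deproj(c,d,np.c_[u.ravel(),v.ravel()])
    # finger in the pole frame
    a=(P[:,:2]-g[:2])@ex; b=(P[:,:2]-g[:2])@ey
    k=(b>.012)&(b<.085)&(a>.14)&(a<.21)&(abs(P[:,2]-g[2])<.03); F=P[k]
    if k.sum(): print(c,"finger",k.sum(),"along",np.median(a[k]).round(4),"b max",b[k].max().round(4),"z top med",np.median(F[:,2]).round(4), "z(b) fit",np.polyfit(b[k],F[:,2],1).round(3),"a(b) fit",np.polyfit(b[k],a[k],1).round(3))
    r=(P[:,0]>.66)&(P[:,0]<.76)&(abs(P[:,1]-.028)<.03)&(P[:,2]>.253)&(P[:,2]<.31)
    r&=~k; Q=P[r]; 
    q=np.c_[Q[:,:2]@ex,Q[:,:2]@ey,Q[:,2]]
    m=q[:,2]>.262; print(c,"ring",len(q),"lo",np.percentile(q[m],3,axis=0).round(4),"med",np.median(q[m],0).round(4),"hi",np.percentile(q[m],97,axis=0).round(4))
    from scipy.optimize import least_squares
    fit=least_squares(lambda p:np.hypot(q[m,0]-p[0],q[m,2]-p[1])-.022,[.706,.264],loss="soft_l1",f_scale=.002); print("ring centre along,z",fit.x.round(4), "world",(ex*fit.x[0]+ey*np.median(q[m,1])).round(4))
E
python3 meas.py 1
```

```text
top finger 142 along 0.175 b max 0.0743 z top med 0.3315 z(b) fit [0.023 0.33 ] a(b) fit [-0.007  0.176]
top ring 91 lo [ 0.6864 -0.0687  0.2694] med [ 0.7036 -0.065   0.2833] hi [ 0.7275 -0.0615  0.2895]
ring centre along,z [0.7089 0.265 ] world [0.7113 0.0281]
side finger 78 along 0.1764 b max 0.0775 z top med 0.3326 z(b) fit [0.027 0.331] a(b) fit [-0.027  0.178]
side ring 88 lo [ 0.6884 -0.0649  0.263 ] med [ 0.706  -0.0605  0.2815] hi [ 0.7293 -0.0559  0.2897]
ring centre along,z [0.7092 0.2654] world [0.711  0.0326]
```

Request:
{"method": "servo_tool", "body": {
  "motion": [-1,0.01,0,0.15,0,-1,0.01,0,0.3,0,-1,0.01,0,0.45,0,-1,0.01,0,0.53,0,-1,0.01,0,0.53,0]
}}

```text
time: 6.38
tool_pos: [0.5502, -0.0976, 0.2468]
tool_rot: [-0.0, 0.998, 0.065, -0.001]
contact_force: [-0.1, -0.1, -1.6]
gripper_width: 0.226
grasp_force: 59.1
```

```bash
python3 look.py 2; python3 meas.py 2
```

```text
t 6.38 grasp [ 0.5502 -0.0976  0.2655] yaw 7.49 tilt [-0.002 -0.001 -1.   ] F [-0.1 -0.1 -1.6] w 0.226 -> units [-0.009 -0.015 -0.537] turn -0.0
top finger 348 along 0.157 b max 0.0847 z top med 0.2427 z(b) fit [-0.054  0.252] a(b) fit [-0.053  0.163]
top ring 92 lo [ 0.6866 -0.0687  0.2675] med [ 0.7032 -0.065   0.2834] hi [ 0.7268 -0.0614  0.2895]
ring centre along,z [0.7087 0.2654] world [0.7111 0.028 ]
side finger 204 along 0.1565 b max 0.0824 z top med 0.2439 z(b) fit [-0.01   0.252] a(b) fit [-0.011  0.161]
side ring 88 lo [ 0.6888 -0.0661  0.2634] med [ 0.704  -0.0599  0.2819] hi [ 0.7297 -0.0564  0.291 ]
ring centre along,z [0.7097 0.2664] world [0.7115 0.0333]
```

View pics/c2.png

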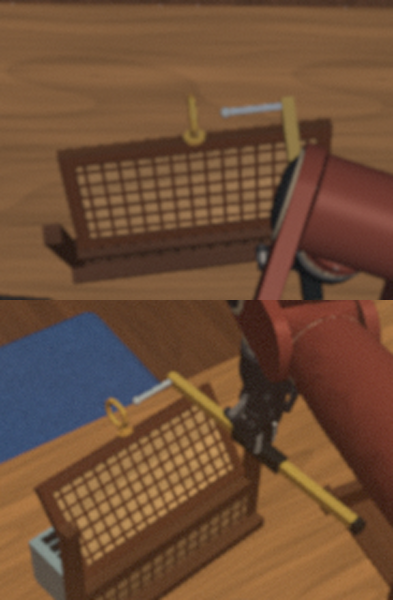

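The ball at (223,112) now lines up with the ring at (193,115), at the same height. I'll slide it in.

Request:
{"method": "servo_tool", "body": {
  "motion": [-1,0,-0.12,0,0,-1,0,-0.24,0,0,-1,0,-0.36,0,0,-1,0,-0.48,0,0,-1,0,-0.57,0,0]
}}

```text
time: 7.1
tool_pos: [0.5417, -0.0287, 0.2484]
tool_rot: [0.0, 0.998, 0.066, 0.0]
contact_force: [-0.1, -0.2, -2.1]
gripper_width: 0.222
grasp_force: 59.1
```

Request:
{"method": "servo_tool", "body": {
  "motion": [-1,0,0,0,0]
}}

```text
time: 7.22
tool_pos: [0.5418, -0.0291, 0.2483]
tool_rot: [0.0, 0.998, 0.066, 0.0]
contact_force: [0.1, -1.0, -2.7]
gripper_width: 0.224
grasp_force: 59.1
```

```bash
python3 look.py 3
```

```text
t 7.22 grasp [ 0.5418 -0.0291  0.267 ] yaw 7.57 tilt [ 0.  0. -1.] F [ 0.1 -1.  -2.7] w 0.224 -> units [-0.014  0.561 -0.525] turn 0.002
```

View pics/c3.png

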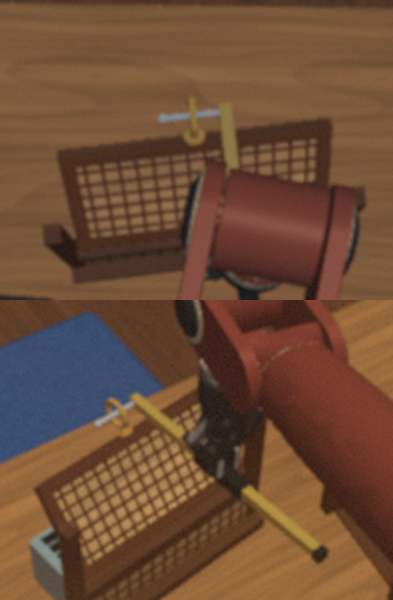

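The ring now sits on the finger, with the ball at (162,118) past it. I'll draw the flap along its arc.

Request:
{"method": "servo_tool", "body": {
  "motion": [-1,-0.06,0,0,0,-1,-0.12,0,-0.02,0,-1,-0.19,0,-0.07,0,-1,-0.26,0,-0.11,0,-1,-0.33,0,-0.14,0]
}}

```text
time: 7.95
tool_pos: [0.5022, -0.0353, 0.2658]
tool_rot: [0.0, 0.998, 0.065, 0.0]
contact_force: [2.7, 1.0, -2.9]
gripper_width: 0.223
grasp_force: 59.1
```

Request:
{"method": "servo_tool", "body": {
  "motion": [-1,-0.06,0,-0.03,0,-1,-0.12,0,-0.06,0,-1,-0.18,0,-0.08,0,-1,-0.24,0,-0.1,0,-1,-0.29,0,-0.11,0]
}}

```text
time: 8.57
tool_pos: [0.4676, -0.0397, 0.2784]
tool_rot: [0.0, 0.998, 0.065, -0.0]
contact_force: [2.1, 0.6, -2.4]
gripper_width: 0.225
grasp_force: 59.0
```

```bash
cat > fl.py <<'E'
from h import *
plan(.424,-.045,.303,7.5)
im,d=eyes.grab_frame("top"); v,u=np.mgrid[0:480,0:640]; P=deproj("top",d,np.c_[u.ravel(),v.ravel()])
yaw=np.radians(7.5); ex=np.array([np.cos(yaw),np.sin(yaw)]); ey=np.array([-ex[1],ex[0]])
a=P[:,:2]@ex; b=P[:,:2]@ey
k=(a>.57)&(a<.8)&(b>-.04)&(b<.06)&(P[:,2]>.13)&(P[:,2]<.29); print("flap tilt",np.arctan(np.polyfit(P[k,2],a[k],1)[0]).round(3), "edge",a[k&(P[:,2]>.235)].round(3)[:0],k.sum())
k&=P[:,2]>P[k,2].max()-.012; print("top edge a",np.median(a[k]).round(4),"z",P[k,2].max().round(4))
E
python3 fl.py
```

```text
t 8.57 grasp [ 0.4676 -0.0397  0.2971] yaw 7.49 tilt [-0.  0. -1.] F [ 2.1  0.6 -2.4] w 0.225 -> units [-0.366 -0.004 -0.049] turn -0.0
flap tilt 0.272 edge [] 1522
top edge a 0.6355 z 0.2697
```

Request:
{"method": "servo_tool", "body": {
  "motion": [-1,-0.05,0,-0.02,0,-1,-0.1,0,-0.03,0,-1,-0.15,0,-0.04,0,-1,-0.19,0,-0.045,0,-1,-0.23,0,-0.05,0]
}}

```text
time: 9.25
tool_pos: [0.4404, -0.0433, 0.2843]
tool_rot: [-0.0, 0.998, 0.065, -0.0]
contact_force: [1.6, 0.8, -2.7]
gripper_width: 0.23
grasp_force: 59.0
```

Request:
{"method": "servo_tool", "body": {
  "motion": [-1,-0.02,0,0,0,-1,-0.04,0,0,0,-1,-0.06,0,0,0,-1,-0.08,0,0,0,-1,-0.1,0,0,0]
}}

```text
time: 9.88
tool_pos: [0.4287, -0.0448, 0.2843]
tool_rot: [-0.0, 0.998, 0.065, -0.0]
contact_force: [1.5, 0.0, -2.1]
gripper_width: 0.219
grasp_force: 59.1
```

```bash
python3 fl.py
```

```text
t 9.88 grasp [ 0.4287 -0.0448  0.303 ] yaw 7.49 tilt [-0. -0. -1.] F [ 1.5  0.  -2.1] w 0.219 -> units [-0.039 -0.004 -0.   ] turn -0.0
flap tilt 0.08 edge [] 900
top edge a 0.6052 z 0.274
```

Request:
{"method": "servo_tool", "body": {
  "motion": [-1,-0.015,0,0,0,-1,-0.03,0,0,0,-1,-0.04,0,0,0,-1,-0.05,0,0,0,-1,-0.06,0,0,0]
}}

```text
time: 10.55
tool_pos: [0.4219, -0.0457, 0.2844]
tool_rot: [-0.0, 0.998, 0.065, 0.0]
contact_force: [4.2, 1.5, -2.0]
gripper_width: 0.222
grasp_force: 59.1
```

Request:
{"method": "servo_tool", "body": {
  "motion": [-1,-0.01,0,0,0,-1,-0.02,0,0,0,-1,-0.03,0,0,0]
}}

```text
time: 10.92
tool_pos: [0.4215, -0.0452, 0.2852]
tool_rot: [-0.001, 0.998, 0.066, 0.005]
contact_force: [15.6, 4.8, -2.5]
gripper_width: 0.223
grasp_force: 58.9
```

Request:
{"method": "servo_tool", "body": {
  "motion": [-1,0.02,0,0,0,-1,0.05,0,0,0,-1,0.08,0,0,0,-1,0.11,0,0,0,-1,0.11,0,0,0]
}}

```text
time: 11.55
tool_pos: [0.4312, -0.0445, 0.2841]
tool_rot: [-0.0, 0.998, 0.065, -0.0]
contact_force: [0.3, 1.3, -2.0]
gripper_width: 0.218
grasp_force: 59.2
```

```bash
python3 fl.py; python3 look.py 4
```

```text
t 11.55 grasp [ 0.4313 -0.0445  0.3028] yaw 7.5 tilt [-0.001 -0.    -1.   ] F [ 0.3  1.3 -2. ] w 0.218 -> units [-0.06  -0.004 -0.001] turn -0.0
flap tilt 0.044 edge [] 792
top edge a 0.5989 z 0.2743
t 11.6 grasp [ 0.4312 -0.0445  0.3029] yaw 7.5 tilt [-0.001 -0.    -1.   ] F [-1.  -0.  -2.1] w 0.226 -> units [ 0.917  0.554 -0.227] turn -0.0
```

View pics/c4.png

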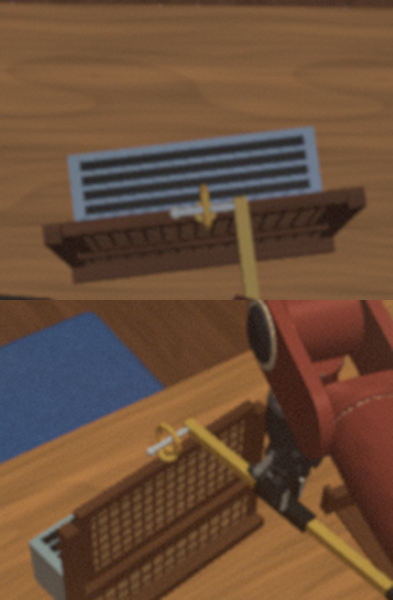

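The flap is upright and flush, and the finger sits mid-bore. Now I'll unhook.

Request:
{"method": "servo_tool", "body": {
  "motion": [-1,0,0.1,0,0,-1,0,0.22,0,0,-1,0,0.36,0,0,-1,0,0.5,0,0,-1,0,0.62,0,0]
}}

```text
time: 12.32
tool_pos: [0.441, -0.1197, 0.2842]
tool_rot: [-0.0, 0.998, 0.065, -0.0]
contact_force: [0.3, 0.0, -1.5]
gripper_width: 0.22
grasp_force: 59.2
```

Request:
{"method": "servo_tool", "body": {
  "motion": [-1,0,0.1,0,0,-1,0,0.1,0,0]
}}

```text
time: 12.58
tool_pos: [0.4425, -0.1309, 0.2842]
tool_rot: [-0.0, 0.998, 0.065, -0.0]
contact_force: [-0.0, 1.0, -1.3]
gripper_width: 0.225
grasp_force: 59.2
```

```bash
python3 fl.py; python3 -c "
from h import *
plan(.464,-.312,.36,-8.2)"
```

```text
t 12.57 grasp [ 0.4425 -0.1309  0.3029] yaw 7.42 tilt [-0. -0. -1.] F [-0.   1.  -1.3] w 0.225 -> units [-0.06  -0.73  -0.001] turn -0.002
flap tilt 0.047 edge [] 825
top edge a 0.5997 z 0.2759
t 12.62 grasp [ 0.4425 -0.1304  0.3029] yaw 7.46 tilt [-0. -0. -1.] F [-0.5 -0.1 -1.8] w 0.225 -> units [-0.019  1.524 -0.476] turn 0.348
```

Request:
{"method": "servo_tool", "body": {
  "motion": [-1,0,0.15,-0.1,0,-1,0,0.4,-0.2,0,-1,0,0.7,-0.2,0.1,-1,0,1,-0.2,0.2,-1,0,1,-0.2,0.35]
}}

```text
time: 13.25
tool_pos: [0.4582, -0.2518, 0.3088]
tool_rot: [0.0, 0.997, -0.075, -0.0]
contact_force: [-0.0, -0.2, -1.1]
gripper_width: 0.224
grasp_force: 59.3
```

```bash
python3 -c "
from h import *
plan(.462,-.312,.1,-8.3)"
```

```text
t 13.25 grasp [ 0.4582 -0.2518  0.3275] yaw -8.61 tilt [ 0.     0.001 -1.   ] F [-0.  -0.2 -1.1] w 0.224 -> units [0.106 0.49  1.896] turn -0.007
```

Request:
{"method": "servo_tool", "body": {
  "motion": [-1,0.05,0.2,0.1,0,-1,0.1,0.4,0.35,0,-1,0.1,0.49,0.6,0,-1,0.1,0.49,0.85,0,-1,0.1,0.49,1,0]
}}

```text
time: 13.88
tool_pos: [0.4612, -0.3094, 0.1871]
tool_rot: [-0.0, 0.997, -0.072, -0.001]
contact_force: [-0.0, -0.4, -1.3]
gripper_width: 0.221
grasp_force: 59.3
```

Request:
{"method": "servo_tool", "body": {
  "motion": [-1,0,0,0.25,0,-1,0,0,0.5,0,-1,0,0,0.75,0,-1,0,0,0.87,0,-1,0,0,0.87,0]
}}

```text
time: 14.5
tool_pos: [0.4614, -0.3089, 0.0835]
tool_rot: [-0.0, 0.997, -0.072, -0.001]
contact_force: [-0.8, -0.4, -2.0]
gripper_width: 0.221
grasp_force: 59.3
```

```bash
cat > rod.py <<'E'
from h import *
plan(.462,-.312,.053,-8.3)
im,d=eyes.grab_frame("top"); cv2.imwrite("pics/top5.png",im[...,::-1]); v,u=np.mgrid[0:480,0:640]; P=deproj("top",d,np.c_[u.ravel(),v.ravel()])
y=np.radians(-8.3); ex=np.array([np.cos(y),np.sin(y)]); ey=np.array([-ex[1],ex[0]]); e=P[:,:2]-[.4575,-.3125]; a=e@ex; b=e@ey
for lo,hi in((-.2,-.12),(-.09,-.05),(.05,.09),(.12,.165)):
    k=(a>lo)&(a<hi)&(abs(b)<.04)&(P[:,2]>.035)&(P[:,2]<.2)
    if k.any(): print(lo,k.sum(),"b",np.median(b[k]).round(4),"z top",np.median(P[k,2]).round(4))
E
python3 rod.py
```

```text
t 14.5 grasp [ 0.4614 -0.3089  0.1022] yaw -8.24 tilt [-0.001 -0.001 -1.   ] F [-0.8 -0.4 -2. ] w 0.221 -> units [0.009 0.026 0.41 ] turn 0.001
0.05 131 b 0.0047 z top 0.1058
0.12 143 b 0.0045 z top 0.1052
```

Request:
{"method": "servo_tool", "body": {
  "motion": [-1,0,0.02,0.12,0,-1,0,0.02,0.22,0,-1,0,0.02,0.29,0,-1,0,0.02,0.32,0,-1,0,0.02,0.34,0]
}}

```text
time: 15.18
tool_pos: [0.4613, -0.3114, 0.0429]
tool_rot: [-0.0, 0.997, -0.072, -0.0]
contact_force: [0.4, -0.5, -1.1]
gripper_width: 0.222
grasp_force: 59.3
```

Request:
{"method": "servo_tool", "body": {
  "motion": [-1,0,0,0.015,0,-1,0,0,0.03,0]
}}

```text
time: 15.42
tool_pos: [0.4614, -0.3116, 0.0397]
tool_rot: [0.0, 0.997, -0.072, 0.0]
contact_force: [0.0, -0.6, -1.5]
gripper_width: 0.223
grasp_force: 59.3
```

```bash
python3 rod.py
```

```text
t 15.43 grasp [ 0.4614 -0.3116  0.0584] yaw -8.26 tilt [ 0.001  0.    -1.   ] F [ 0.  -0.6 -1.5] w 0.223 -> units [0.005 0.003 0.045] turn 0.001
0.05 123 b 0.0015 z top 0.0623
0.12 128 b 0.0013 z top 0.062
```

Request:
{"method": "servo_tool", "body": {
  "motion": [-1,0,0,0.01,0,-1,0,0,0.02,0,-1,0,0,0.02,0]
}}

```text
time: 15.85
tool_pos: [0.4612, -0.3114, 0.037]
tool_rot: [-0.0, 0.997, -0.072, -0.0]
contact_force: [-0.1, 0.4, -2.1]
gripper_width: 0.22
grasp_force: 59.3
```

Request:
{"method": "servo_tool", "body": {
  "motion": [-1,0,0,0.01,0,-1,0,0,0.02,0,-1,0,0,0.02,0]
}}

```text
time: 16.23
tool_pos: [0.4613, -0.3115, 0.0347]
tool_rot: [0.0, 0.997, -0.072, 0.0]
contact_force: [0.6, -0.9, -0.5]
gripper_width: 0.222
grasp_force: 59.4
```

Request:
{"method": "servo_tool", "body": {
  "motion": [-1,0,0,0.01,0,-1,0,0,0.01,0]
}}

```text
time: 16.48
tool_pos: [0.4613, -0.3115, 0.0347]
tool_rot: [-0.0, 0.997, -0.072, -0.0]
contact_force: [-3.4, 2.4, 6.1]
gripper_width: 0.223
grasp_force: 60.3
```

Request:
{"method": "servo_tool", "body": {
  "motion": [-0.4,0,0,0,0,-0.2,0,0,0,0,0,0,0,0,0,0.2,0,0,0,0,0.2,0,0,0,0]
}}

```text
time: 17.1
tool_pos: [0.4612, -0.3114, 0.0334]
tool_rot: [-0.0, 0.997, -0.072, -0.0]
contact_force: [0.2, 0.2, -1.4]
gripper_width: 0.603
grasp_force: 0.0
```

```bash
python3 rod.py
```

```text
t 17.1 grasp [ 0.4612 -0.3114  0.0521] yaw -8.26 tilt [-0. -0. -1.] F [ 0.2  0.2 -1.4] w 0.603 -> units [ 0.007  0.004 -0.007] turn 0.001
0.05 122 b 0.0012 z top 0.0574
0.12 130 b 0.0019 z top 0.0578
```

Request:
{"method": "servo_tool", "body": {
  "motion": [0.2,0,0,-0.2,0,0.2,0,0,-0.5,0,0.2,0,0,-0.8,0,0.2,0,0,-1,0,0.2,0,0,-1,0]
}}

```text
time: 17.77
tool_pos: [0.4625, -0.3125, 0.1561]
tool_rot: [0.002, 0.997, -0.072, 0.002]
contact_force: [-0.2, 0.4, -0.0]
gripper_width: 0.598
grasp_force: 0.0
```

Request:
{"method": "servo_tool", "body": {
  "motion": [0.2,-0.3,0.3,-0.2,0,0.2,-0.6,0.6,-0.4,0,0.2,-0.8,0.9,-0.5,0,0.2,-0.9,1,-0.5,0,0.2,-0.9,1,-0.5,0]
}}

```text
time: 18.4
tool_pos: [0.3363, -0.4141, 0.2115]
tool_rot: [-0.001, 0.997, -0.073, -0.001]
contact_force: [0.2, 0.3, 1.0]
gripper_width: 0.6
grasp_force: 0.0
```

```bash
python3 rod.py; python3 fl.py; python3 - <<'E'
from h import *
for c in ("top",):
    im,d=eyes.grab_frame(c)
    for l in ("tissue_box","clock","dish"):
        r=models.regions_of(c,l)[0]; print(l,np.median(cloud(c,d,r["mask"]),0).round(3))
E
```

```text
t 18.4 grasp [ 0.3364 -0.4142  0.2302] yaw -8.35 tilt [-0.002 -0.003 -1.   ] F [0.2 0.3 1. ] w 0.6 -> units [ 0.915 -0.99   1.478] turn -0.001
-0.2 194 b 0.0015 z top 0.0583
-0.09 124 b 0.0019 z top 0.0575
0.05 124 b 0.0017 z top 0.0577
0.12 128 b 0.0021 z top 0.0578
t 18.45 grasp [ 0.337  -0.4136  0.2302] yaw -8.28 tilt [-0.001 -0.003 -1.   ] F [ 0.9 -0.3 -0. ] w 0.601 -> units [ 0.275 -3.146 -0.598] turn -0.351
flap tilt 0.047 edge [] 826
top edge a 0.5997 z 0.2757
tissue_box [0.462 0.253 0.128]
clock [0.391 0.389 0.101]
dish [ 0.442 -0.012  0.005]
```

View pics/top5.png

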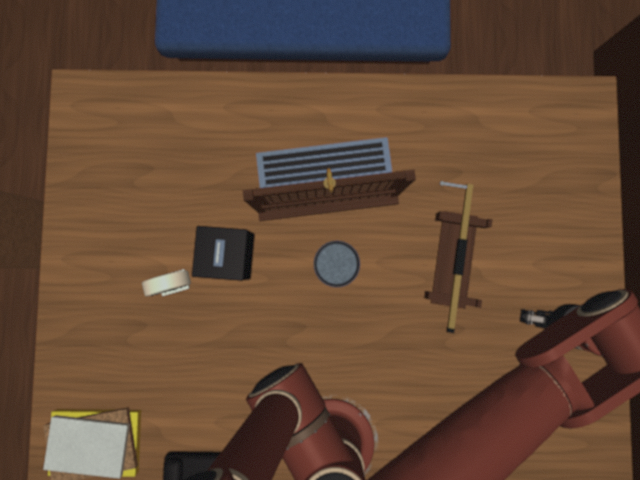

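The top view shows the flap upright (ring at (330,181)), the pole across both bars at (460,255), and the other objects unmoved. Before handing in, I'll check the flap plane from the side camera.

```bash
python3 - <<'E'
from h import *
im,d=eyes.grab_frame("side"); v,u=np.mgrid[0:480,0:640]; P=deproj("side",d,np.c_[u.ravel(),v.ravel()])
y=np.radians(7.5); a=P[:,0]*np.cos(y)+P[:,1]*np.sin(y); b=-P[:,0]*np.sin(y)+P[:,1]*np.cos(y)
for n,z0,z1 in(("lower fixed",.03,.10),("flap",.14,.255)):
    k=(a>.57)&(a<.63)&(b>-.19)&(b<.06)&(P[:,2]>z0)&(P[:,2]<z1)
    for _ in range(4):
        A=np.c_[P[k,2],b[k],np.ones(k.sum())]; c=np.linalg.lstsq(A,a[k],rcond=None)[0]
        r=a-np.c_[P[:,2],b,np.ones(len(b))]@c; k&=abs(r)<.004
    print(n,k.sum(),"tilt",c[0].round(3),"a at .115",(c[0]*.115+c[1]*-.065+c[2]).round(4))
k=(abs(b+.065)<.03)&(P[:,2]>.285)&(P[:,2]<.33)&(abs(a-.6)<.05); print("ring a",np.percentile(a[k],[3,50,97]).round(4),"top",P[k,2].max().round(4))
E
```

```text
lower fixed 889 tilt -0.075 a at .115 0.5916
flap 2001 tilt -0.004 a at .115 0.5975
ring a [0.5796 0.5984 0.6202] top 0.3263
```

The flap plane is upright: side-camera tilt is -0.004 rad, and the ring stands at 0.600 above the hinge.

```bash
python3 -c "
from h import *
print(job_done())"
```

```text
the job is handed in; nothing more can be done
None
```

The flap is shut (about 0 rad from the side camera), the pole is unhooked and back across both bars of its rest, and the tissue box, clock and dish haven't moved; handed in at about 18.6 s of the 56 s.

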